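Lift a calibration weight by its ring with the lifting rod

ROBOT

A 6-joint arm with a two-finger parallel gripper is mounted at the origin on the work surface. World frame = base frame: x ahead of the robot, y to its left, z up, the work surface at z = 0. Lengths are in m, angles in degrees, forces in N, time in s.
With the tool pointing down it reaches from about 0.3 to 0.75 m from the base axis. Payload 8.5 kg.
Tool frame: the origin (TCP) lies between the finger pads; the fingertips stand 25 mm ahead of it and the grasp point (between the pads) lies 6 mm ahead of it; x points along the fingers, y is the direction in which the jaws open and shut, and the axes are right-handed (so a half turn about x gives the same grasp; the last joint's range is limited). The gripper opens to 85 mm and grips with 20 to 120 N. Pads are 22 mm wide; open, the fingers measure 114 mm over their backs; the gripper's body (76 mm by 85 mm) begins 54 mm behind the grasp point. The pads swing forward as they close: fully open they stand 13 mm farther back than shut.
Start: joints at [-84.872, 21.807, 74.336, -0, 83.858, -12.336], TCP at [0.165, -0.525, 0.235] pointing down, gripper open.
Joint ranges: [-178.18, 178.18], [-50.72, 133.34], [12.68, 142.11], [-81.47, 261.47], [9.98, 163.14], [-165.26, 165.26]. Speed limits (degrees/s): [136.94, 136.94, 180, 180, 180, 180].

INTERFACE

Orientations are given as a 3x3 rotation matrix whose columns are the frame's x, y, z axes.
In Python, from rig import sensors, get_image, workorder gives the robot as it stands.
- The arm moves only by the tool arm_command, never from a script. Its argument "plan" is a list that holds one entry, the list of rows, each a list of 6 numbers: the shift along the tool's x, y, z in units of 25 mm (1.0 is 25 mm), then the turn, a rotation vector about the tool's x, y, z in units of 6 degrees (1.0 is 6 degrees). In form: [[[dx, dy, dz, ax, ay, az], ...]]. A call has 1 to 10 rows; each row is the pose to reach, as a shift and turn from the pose commanded when the call began, along the tool's axes at that moment; what a row does not reach only later rows make up. A row lasts 1/10 s, in which the tool goes at most 50 mm and 8.59 degrees, less where a joint would pass 70% of its speed; a pose out of reach is approached as far as the arm can. A call with a gripper value outside its range is refused whole. "jaw" is the closure, from 0 (fully open) to 1 (shut), set as the call begins (left out, the last holds). The fingers move at their own pace and stop on an object; "newtons" is the grip in N (left out, the last holds). Time passes only in rows, so rows that repeat a pose let the fingers close. It gives the time, the measured TCP pose, the force and the opening at its end, in the units of the state.
- sensors.observe(): the state, without advancing time (a new reading comes with each control period).
- get_image(name): name is "side" or "top" or "wrist"; returns a dict with "img" (420x560x3 uint8, red, green, blue), "fx", "fy", "cx", "cy" (pixels), "dist" ([k1, k2, p1, p2, k3] as OpenCV has them; the pictures are not rectified), "T" (4x4, takes a point from camera to world coordinates). Camera axes: x right, y up, looking along -z (the intrinsics and any distortion apply to the point x, -y, -z); pixel columns grow to the right and rows downward; lengths in m; the calibration is good to about 2 mm. A picture is of the moment at which its call begins. There is no depth.
- workorder.close_job(): hands the job in, once; it reports no verdict.
The state is a dict: "time_s": time; "q": joint angles; "qvel": joint speeds; "joint_efforts": joint torques, N m; "position": TCP position; "tool_rot": TCP orientation; "ft_force": force on the tool from outside, world axes, zero at the start; "wrist_torque": the same for the moment, N m; "grip_width": finger opening in m.
Only numpy, scipy, OpenCV 4.12 (cv2) and the standard library are available. Lean on these libraries where they do the work, as an engineer would, in place of code of your own. Each camera call takes 0.05 s, during which the arm holds its last target. There are 200 camera calls.

TASK

The calibration weights must not be touched by the gripper: take the lifting rod off its rest by its handle, pass the rod through the ring on top of the larger of the two brass weights so that it sticks out on the far side, and lift that weight at least 5 cm clear of the stand. Finish while still holding it up there, the rod level and the weight hanging still and free on it. Leave the smaller weight, the lens and the canister where they are.

Things in the scene. Friction and masses are not known exactly. Their poses are not given: they have to be found in the camera images.
- lifter: Lifting rod (100 g): a pale wooden handle, 110 long (x), 20 wide (y), 24 high (z), with a straight round steel rod, 7 mm in diameter, on its axis, standing 85 mm out of the handle's +x end. Origin at the centre of the handle; x points along the rod to its tip, z up as it lies; balance point about 25 mm ahead of the origin. It starts lying level in its rest, handle centre 75 mm above the table, the rod pointing roughly away from the robot (+x).
- rod_tip (a point): Rounded free end of the steel rod, on its axis, 140 mm ahead of the handle's centre.
- rest: Fixed metal rest for the lifting rod: base 120 (x) by 70 (y) by 10 mm with two notched uprights, each 8 mm thick (x), 36 mm wide and 71 mm high, centred 43 mm either side of the middle along x; the handle's underside lies in the notches at 63 mm height between cheeks 8 mm high, so the middle 78 mm of the handle is free to grasp from above. Lift the handle straight up out of it. Origin at the centre of the base's underside, on the table; x along the handle.
- stand: Fixed low stand, 100 (x) by 240 (y) by 50 mm high, aluminium top; the two brass weights stand on it, about 120 mm apart along its length y, either one at either end. Origin at the centre of its underside, on the table.
- weight_large: The larger brass weight (about 160 to 240 g), the one to lift: a cylinder 38 mm in diameter and 22 mm high with an upright wire ring on top. Origin at the centre of its underside, z up; x is the axis of the ring's hole, horizontal, within about 25 degrees of +x (away from the robot), turned up to 12 degrees against the stand's own x.
- weight_large_eye (a point): Centre of the ring's hole on the larger weight, 42 mm above the weight's underside (92 mm above the table at the start). Ring: wire 6 mm thick, hole 24 mm in diameter, 37 mm outside; the hole's axis is x of the weight.
- weight_small: The smaller brass weight (60 g), same shape: cylinder 23 mm in diameter, 18 mm high, ring hole about 13 mm, 42 mm high in all; leave it where it stands. Origin at the centre of its underside.
- canister: White plastic canister, 72 mm in diameter, 95 mm high, standing upright on the table beyond and between the stand and the rest; leave it. Origin at the centre of its underside.
- lens: Glass lens in an upright black ring on a steel foot, foot 64 mm in diameter, 138 mm high, on the table to the left; leave it. Origin at the centre of its underside.
Not all that is in view belongs to the job. What is shaped like the weight_small but green or purple is not meant. Of the things shaped like the lifter, the wooden one is meant.

How it is judged:
By the outcome, as a careful person would: the job done as asked, in the order asked, and still so for the second after the job is handed in, while the arm keeps its last pose, push and grip.
It also fails if it takes over 54 s, if anything falls off the work surface, if the arm or the gripper's body presses on something with over 40 N, if the wrist force passes 120 N, or if a joint passes its speed limit or range.

## Working session

There is one attempt and no reset: what is moved stays moved. The work goes in short steps, Python scripts to look and compute and a tool call to move; the robot and the scene stay as the last step left them, time stands still between calls to the robot, and variables do not carry over. Pictures are saved under pics/ and viewed, about 8 in all and at most 12, crops included, and the job is handed in when it is done.

Besides the shell and the picture viewer there is one more tool, called after ">>>" by a JSON object that holds its "op" and its "data". arm_command: Moves the arm, as the interface text tells. Its arguments: {"type":"object","properties":{"plan":{"type":"array","items":{"type":"array","items":{"type":"array","items":{"type":"number"}}}},"jaw":{"type":"number"},"newtons":{"type":"number"}},"required":["plan"]}

```bash
mkdir -p pics
cat > h.py <<'E'
import numpy as np, cv2
from rig import sensors, get_image, workorder
def K(d): return np.array([[d['fx'],0,d['cx']],[0,d['fy'],d['cy']],[0,0,1.]])
def ray(d,px):
    u=cv2.undistortPoints(np.array([[px]],float),K(d),np.array(d['dist'],float))[0,0]
    T=np.array(d['T']); return T[:3,3],T[:3,:3]@np.array([u[0],-u[1],-1.])
def onz(d,px,z):
    o,v=ray(d,px); return o+v*(z-o[2])/v[2]
def proj(d,P):
    T=np.array(d['T']); c=T[:3,:3].T@(np.asarray(P,float)-T[:3,3]); c=c*[1,-1,-1]
    return cv2.projectPoints(c.reshape(1,1,3),np.zeros(3),np.zeros(3),K(d),np.array(d['dist'],float))[0][0,0]
def two(d1,p1,d2,p2):
    o1,v1=ray(d1,p1);o2,v2=ray(d2,p2)
    s=np.linalg.lstsq(np.c_[v1,-v2],o2-o1,rcond=None)[0]
    a=o1+v1*s[0];b=o2+v2*s[1]; return (a+b)/2,np.linalg.norm(a-b)
def save(d,n,crop=None,k=1):
    im=d['img'][:,:,::-1]
    if crop: im=im[crop[1]:crop[3],crop[0]:crop[2]]
    cv2.imwrite('pics/'+n+'.png',cv2.resize(im,None,fx=k,fy=k,interpolation=cv2.INTER_CUBIC))
E
python3 - <<'E'
from h import *
import pickle
D={n:get_image(n) for n in('top','side')}
pickle.dump(D,open('d0.pkl','wb'))
for n in D: save(D[n],n,k=1.42); print(n,np.round(D[n]['T'],3).tolist(),D[n]['fx'])
s=sensors.observe(); print(s['time_s'],s['position'],s['tool_rot'],s['grip_width'])
E
```

```text
top [[0.008, 0.997, -0.082, 0.533], [-0.999, 0.006, -0.035, 0.081], [-0.035, 0.083, 0.996, 0.982], [0.0, 0.0, 0.0, 1.0]] 404.5812982726588
side [[0.947, 0.212, -0.242, 0.36], [-0.322, 0.635, -0.702, -0.559], [0.005, 0.743, 0.669, 0.732], [0.0, 0.0, 0.0, 1.0]] 434.35492195235753
0.1 [ 0.16503464 -0.52439925  0.23445878] [[-1.00119409e-04  3.00103055e-01 -9.53906781e-01]
 [ 1.31608635e-03 -9.53905920e-01 -3.00102922e-01]
 [-9.99999129e-01 -1.28546982e-03 -2.99457036e-04]] 0.08562999030304026
```

View pics/top.png

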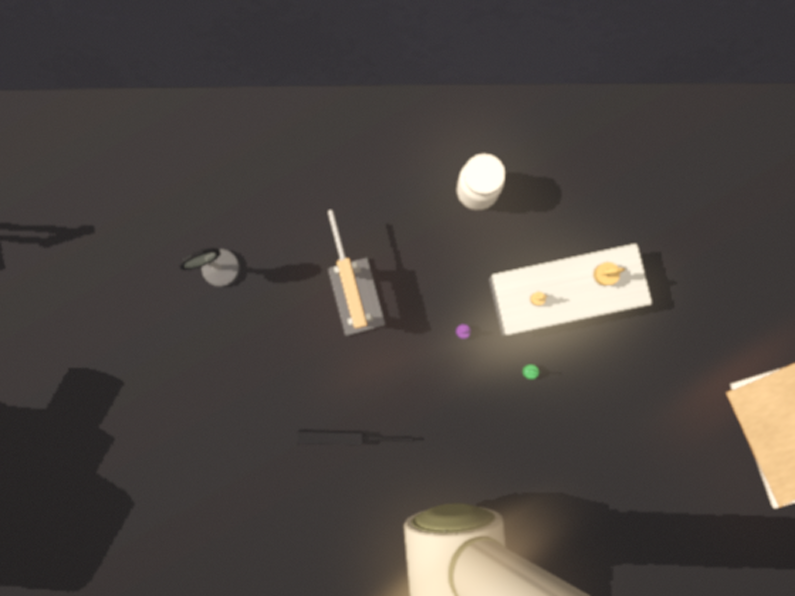

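View pics/side.png

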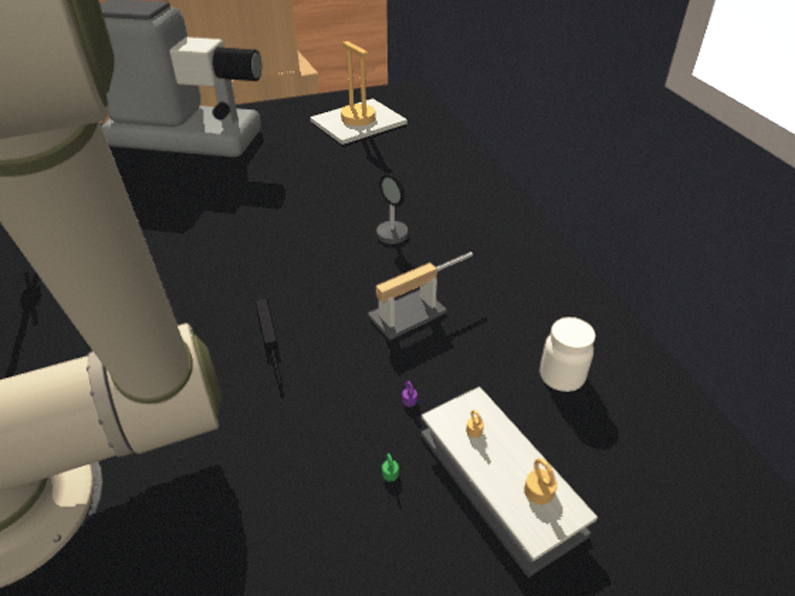

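Run:
```python
from h import *
import pickle
D=pickle.load(open('d0.pkl','rb')); t,s=D['top'],D['side']; k=1.42
def px(a,b): return np.array([a,b])/k
def mask(d,roi,lo,hi):
    h=cv2.cvtColor(d['img'],cv2.COLOR_RGB2HSV); m=cv2.inRange(h,lo,hi); z=np.zeros_like(m); x0,y0,x1,y1=[int(v/k) for v in roi]; z[y0:y1,x0:x1]=m[y0:y1,x0:x1]; return z
# handle, top
m=mask(t,(320,240,390,340),(8,90,110),(28,255,255)); r=cv2.minAreaRect(cv2.findNonZero(m)); print('handle top rect',r)
b=cv2.boxPoints(r); P=np.array([onz(t,p,0.087) for p in b]); print(P.round(4).tolist(),P.mean(0))
print('tip',two(t,px(331,211),s,px(471,254)),'tip z.075',onz(t,px(331,211),.075))
for nm,roi in(('L',(585,250,632,295)),('S',(525,285,552,310))):
    m=mask(t,roi,(10,110,90),(30,255,255)); print(nm,cv2.countNonZero(m))
    save({'img':np.dstack([m]*3)},'m'+nm,[int(v/k) for v in roi],5)
print('ring ctr',two(t,px(609,270),s,px(544,473)))
print('ring top',two(t,px(612,268),s,px(543,460)))
# stand
c=[(491,275),(638,245),(651,304),(505,334)]; S=np.array([onz(t,px(*p),.05) for p in c]); print(S.round(3).tolist(),S.mean(0))
e=(S[0]-S[1]); print('stand yaw',np.degrees(np.arctan2(-e[0],e[1])))
can=cv2.resize(np.hstack([t['img'][165:225,395:455],s['img'][300:360,345:405]]),None,fx=6,fy=6,interpolation=cv2.INTER_CUBIC); cv2.imwrite('pics/w.png',can[:,:,::-1])
```

```text
handle top rect ((247.11538696289062, 205.92306518554688), (49.729183197021484, 10.436988830566406), 74.74488067626953)
[[0.6685, 0.2096, 0.087], [0.6748, 0.187, 0.087], [0.5674, 0.1562, 0.087], [0.5612, 0.1786, 0.087]] [0.61795934 0.18283866 0.087     ]
tip (array([0.75123474, 0.21829311, 0.07424703]), np.float64(0.0009776389822761483)) tip z.075 [0.75057903 0.21832411 0.075     ]
L 205
S 20
ring ctr (array([ 0.6559793 , -0.2207275 ,  0.08357393]), np.float64(0.0015795001171193313))
ring top (array([ 0.65442142, -0.21690127,  0.10664732]), np.float64(0.0016268569431651444))
[[0.651, -0.041, 0.05], [0.701, -0.279, 0.05], [0.605, -0.298, 0.05], [0.555, -0.063, 0.05]] [ 0.62794773 -0.1703397   0.05      ]
stand yaw 11.890237696965212
```

View pics/w.png

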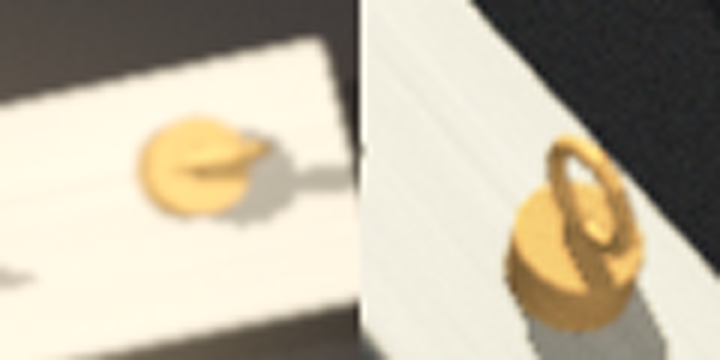

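```bash
cat >> h.py <<'E'
from scipy.spatial.transform import Rotation as R
def Rd(yaw,pitch=0):
    a=np.radians(yaw); c,s=np.cos(a),np.sin(a)
    return np.array([[0,s,-c],[0,-c,-s],[-1,0,0.]])
def row(tcp,yaw,st=None):
    s=st or sensors.observe(); R0=np.array(s['tool_rot']); p=np.array(s['position'])
    d=R0.T@(np.array(tcp)-p)/0.025; r=np.degrees(R.from_matrix(R0.T@Rd(yaw)).as_rotvec())/6
    return np.round(np.r_[d,r],3).tolist()
E
python3 - <<'E'
from h import *
import pickle
t=pickle.load(open('d0.pkl','rb'))['top']
a,b=onz(t,(425,193.7),.092),onz(t,(440,189.7),.092); e=b-a
print('ring',a,b,(a+b)/2,'len',np.linalg.norm(e),'yaw',np.degrees(np.arctan2(e[0],-e[1])))
print('disc',onz(t,(427.5,192.7),.072))
print(row((.62,.184,.20),15.5))
E
```

```text
ring [ 0.64618128 -0.20895186  0.092     ] [ 0.65517526 -0.24182479  0.092     ] [ 0.65067827 -0.22538833  0.092     ] len 0.03408110057169059 yaw 15.301561179918165
disc [ 0.65100617 -0.22109199  0.072     ]
[1.414, -21.567, -25.863, 0.327, -0.003, 0.012]
```

>>> {"op": "arm_command", "data": {"plan": [[[1.4, -21.6, -25.9, 0.33, 0, 0], [1.4, -21.6, -25.9, 0.33, 0, 0], [1.4, -21.6, -25.9, 0.33, 0, 0], [1.4, -21.6, -25.9, 0.33, 0, 0], [1.4, -21.6, -25.9, 0.33, 0, 0], [1.4, -21.6, -25.9, 0.33, 0, 0], [1.4, -21.6, -25.9, 0.33, 0, 0], [1.4, -21.6, -25.9, 0.33, 0, 0], [1.4, -21.6, -25.9, 0.33, 0, 0], [1.4, -21.6, -25.9, 0.33, 0, 0]]], "jaw": 0}}

```text
time_s: 1.1
position: [0.4356, -0.1023, 0.2142]
tool_rot: [[-0.0, 0.267, -0.964], [-0.0, -0.964, -0.267], [-1.0, -0.0, 0.0]]
ft_force: [0.8, -1.4, -0.5]
grip_width: 0.0854
```

```bash
python3 -c "
from h import *
s=sensors.observe();print(s['time_s'],s['position'],row((.62,.184,.20),15.5))"
```

```text
1.1 [ 0.43562767 -0.10226847  0.21416521] [0.566, -9.067, -10.163, -0.004, 0.001, 0.0]
```

>>> {"op": "arm_command", "data": {"plan": [[[0.55, -9.05, -10.15, 0, 0, 0], [0.55, -9.05, -10.15, 0, 0, 0], [0.55, -9.05, -10.15, 0, 0, 0], [0.55, -9.05, -10.15, 0, 0, 0], [0.55, -9.05, -10.15, 0, 0, 0], [0.55, -9.05, -10.15, 0, 0, 0], [0.55, -9.05, -10.15, 0, 0, 0], [0.55, -9.05, -10.15, 0, 0, 0], [0.55, -9.05, -10.15, 0, 0, 0], [0.55, -9.05, -10.15, 0, 0, 0]]]}}

```text
time_s: 2.1
position: [0.6188, 0.1807, 0.2004]
tool_rot: [[-0.001, 0.266, -0.964], [-0.0, -0.964, -0.266], [-1.0, 0.0, 0.001]]
ft_force: [0.2, 0.3, -0.4]
grip_width: 0.0853
```

Run:
```python
from h import *
s=sensors.observe();print(s['time_s'],s['position'])
w=get_image('wrist'); save(w,'w1',k=1.42); print(np.round(w['T'],3).tolist())
h=cv2.cvtColor(w['img'],cv2.COLOR_RGB2HSV); m=cv2.inRange(h,(8,80,100),(28,255,255))
cs=cv2.findContours(m,0,2)[0]; c=max(cs,key=cv2.contourArea); r=cv2.minAreaRect(c); print(r)
P=np.array([onz(w,p,.087) for p in cv2.boxPoints(r)]);print(P.round(4).tolist(),P.mean(0))
for n,p in(('c',(.618,.183,.087)),('tip',(.7506,.2183,.075))): print(n,proj(w,p)*1.42)
```

```text
2.1 [0.61875971 0.18073631 0.20041053]
[[0.265, 0.918, 0.294, 0.694], [-0.964, 0.252, 0.081, 0.201], [0.0, -0.305, 0.952, 0.339], [0.0, 0.0, 0.0, 1.0]]
((315.5, 224.0), (31.0, 106.0), -0.0)
[[0.5594, 0.1467, 0.087], [0.6545, 0.1748, 0.087], [0.6613, 0.1499, 0.087], [0.567, 0.119, 0.087]] [0.61053786 0.14759942 0.087     ]
c [396.01925772 296.71799955]
tip [397.57825306  44.62750943]
```

View pics/w1.png

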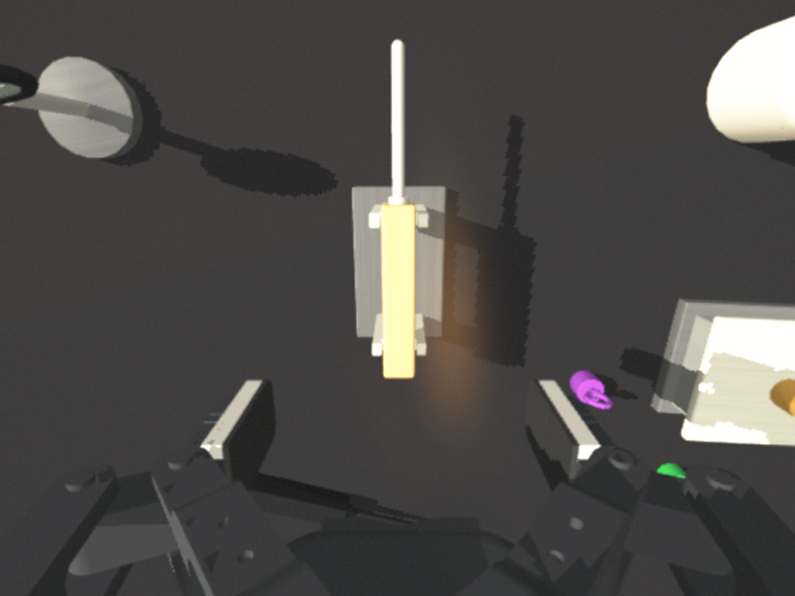

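Run:
```python
from h import *
w=get_image('wrist')
f=lambda a,b,z:onz(w,np.array([a,b])/1.42,z)
a=f(398.5,204,.087);b=f(399,378,.087);t=f(398,41,.075); print(a,b,(a+b)/2,np.linalg.norm(a-b),t)
d=t-b;print('yaw',np.degrees(np.arctan2(*(a-b)[[1,0]])),np.degrees(np.arctan2(d[1],d[0])))
c=(a+b)/2; u=(t-b)[:2]/np.linalg.norm((t-b)[:2]); g=c[:2]+.008*u
print(g,row((*g,.081),15.2))
```

```text
[0.67172391 0.19589133 0.087     ] [0.56538163 0.16647502 0.087     ] [0.61855277 0.18118318 0.087     ] 0.11033584409984915 [0.75247241 0.21827955 0.075     ]
yaw 15.462459434057513 15.477149516482893
[0.62626267 0.18331801] [4.796, -0.032, -0.314, 0.035, -0.001, -0.001]
```

>>> {"op": "arm_command", "data": {"plan": [[[1, 0, -0.31, 0, 0, 0], [2, 0, -0.31, 0, 0, 0], [3, 0, -0.31, 0, 0, 0], [3.8, 0, -0.31, 0, 0, 0], [4.4, 0, -0.31, 0, 0, 0], [4.7, 0, -0.31, 0, 0, 0], [4.8, 0, -0.31, 0, 0, 0], [4.8, 0, -0.31, 0, 0, 0]]]}}

```text
time_s: 3.0
position: [0.6268, 0.1833, 0.0811]
tool_rot: [[0.001, 0.266, -0.964], [0.0, -0.964, -0.266], [-1.0, 0.0, -0.001]]
ft_force: [-0.5, -0.4, 0.3]
grip_width: 0.0857
```

>>> {"op": "arm_command", "data": {"plan": [[[0, 0, 0, 0, 0, 0], [0, 0, 0, 0, 0, 0], [0, 0, 0, 0, 0, 0], [0, 0, 0, 0, 0, 0], [0, 0, 0, 0, 0, 0], [0, 0, 0, 0, 0, 0], [0, 0, 0, 0, 0, 0], [0, 0, 0, 0, 0, 0], [0, 0, 0, 0, 0, 0], [0, 0, 0, 0, 0, 0]]], "jaw": 1, "newtons": 70}}

```text
time_s: 4.0
position: [0.6268, 0.1836, 0.081]
tool_rot: [[0.001, 0.267, -0.964], [0.0, -0.964, -0.267], [-1.0, 0.0, -0.001]]
ft_force: [-0.2, -0.4, 4.7]
grip_width: 0.0175
```

>>> {"op": "arm_command", "data": {"plan": [[[-0.2, 0, 0, 0, 0, 0], [-0.6, 0, 0, 0, 0, 0], [-1.2, 0, 0, 0, 0, 0], [-2, 0, 0, 0, 0, 0], [-3, 0, 0, 0, 0, 0], [-4, 0, 0, 0, 0, 0], [-4.8, 0, 0, 0, 0, 0], [-4.8, 0, 0, 0, 0, 0], [-4.8, 0, 0, 0, 0, 0]]], "newtons": 110}}

```text
time_s: 4.9
position: [0.6263, 0.1835, 0.2]
tool_rot: [[-0.001, 0.267, -0.964], [-0.0, -0.964, -0.267], [-1.0, -0.0, 0.001]]
ft_force: [-0.1, -0.6, -1.6]
grip_width: 0.0165
```

Run:
```python
from h import *
s=sensors.observe();print(s['position'],s['grip_width'],s['ft_force'])
w=get_image('wrist'); save(w,'w2',k=1.42)
# pre-insert: handle axis z 0.155, tip 40mm short of eye
eye=np.array([.651,-.223]); y=15.3; u=np.array([np.cos(np.radians(y)),np.sin(np.radians(y))])
g=eye-u*(.140-.008+.045); print(g,row((*g,.180),y))
```

```text
[0.6263395  0.1835472  0.19996527] 0.01653705441047223 [-0.13952132 -0.61686869 -1.55093326]
[ 0.48027334 -0.26970553] [0.785, 15.914, 10.459, 0.031, 0.022, 0.004]
```

View pics/w2.png

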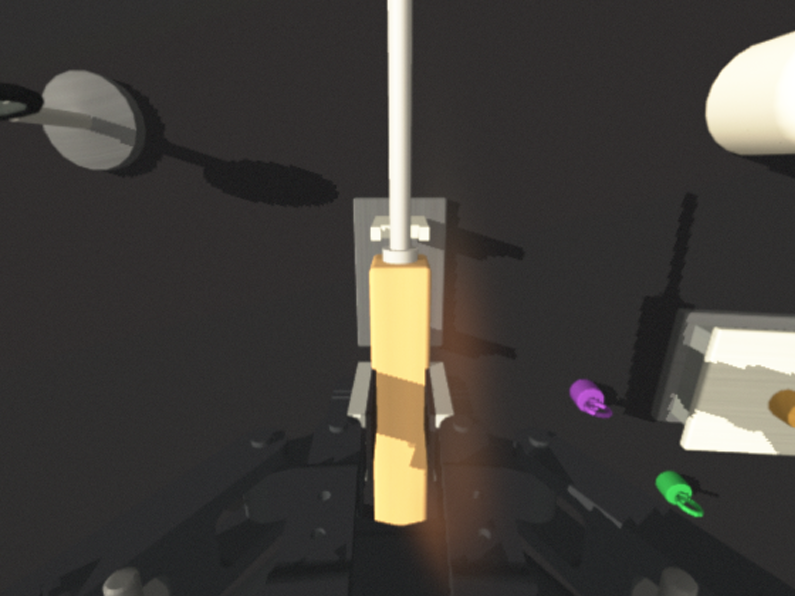

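>>> {"op": "arm_command", "data": {"plan": [[[0, 0.8, 0.5, 0, 0, 0], [0, 2.4, 1.6, 0, 0, 0], [0.2, 4, 2.7, 0, 0, 0], [0.3, 5.6, 3.7, 0, 0, 0], [0.4, 7.2, 4.7, 0, 0, 0], [0.5, 8.8, 5.8, 0, 0, 0], [0.6, 10.4, 6.8, 0, 0, 0], [0.7, 12, 7.9, 0, 0, 0], [0.8, 13.4, 8.8, 0, 0, 0], [0.8, 14.6, 9.6, 0, 0, 0]]]}}

```text
time_s: 5.95
position: [0.4912, -0.2339, 0.1789]
tool_rot: [[-0.003, 0.266, -0.964], [0.002, -0.964, -0.266], [-1.0, -0.002, 0.002]]
ft_force: [0.6, 0.2, -0.3]
grip_width: 0.0166
```

>>> {"op": "arm_command", "data": {"plan": [[[0, 0.6, 0.5, 0, 0, 0], [0, 1.1, 0.8, 0, 0, 0], [0, 1.3, 0.86, 0, 0, 0], [0, 1.3, 0.86, 0, 0, 0], [0, 1.3, 0.86, 0, 0, 0]]]}}

```text
time_s: 6.45
position: [0.4811, -0.2684, 0.1803]
tool_rot: [[-0.0, 0.268, -0.963], [0.001, -0.963, -0.268], [-1.0, -0.001, 0.0]]
ft_force: [0.0, -0.2, -1.0]
grip_width: 0.0165
```

Run:
```python
from h import *
s=sensors.observe();print(s['position'],s['grip_width'],s['ft_force'])
D=[get_image(n) for n in('wrist','side','top')]; import pickle; pickle.dump(D,open('d1.pkl','wb'))
w,sd,t=D; print([proj(w,(.651,-.223,.092)),proj(sd,(.651,-.223,.092)),proj(t,(.651,-.223,.092))])
a=cv2.resize(w['img'],(560,420)); 
b=lambda d,x,y,r,k:cv2.resize(d['img'][y-r:y+r,x-r:x+r],(k,k),interpolation=cv2.INTER_CUBIC)
x,y=np.array(proj(sd,(.64,-.23,.11))).astype(int)
im=np.vstack([b(w,280,100,100,400)]);im=np.hstack([im,b(sd,x,y,50,400)])
cv2.imwrite('pics/p1.png',im[:,:,::-1]); print(x,y)
```

```text
[ 0.48105518 -0.26837865  0.18029465] 0.016540251590562847 [ 0.00535736 -0.1731069  -1.01909563]
[array([284.47955803, -59.09887353]), array([381.44243002, 332.29967109]), array([431.4009136 , 191.54943218])]
379 331
```

View pics/p1.png

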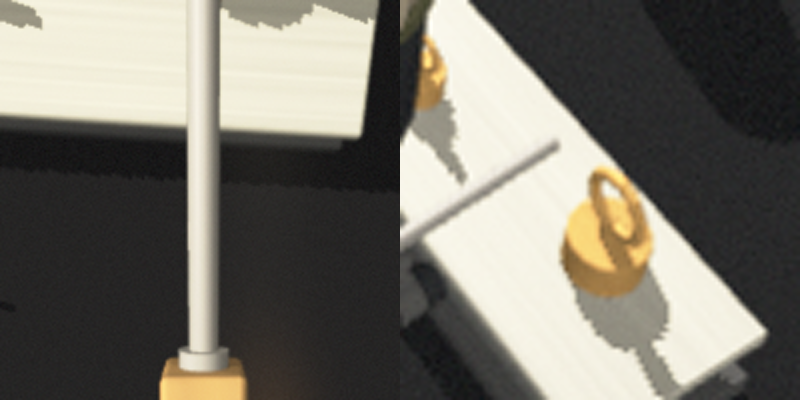

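>>> {"op": "arm_command", "data": {"plan": [[[-0.6, -0.2, -0.5, 0, 0, 0], [-1.4, -0.5, -1.4, 0, 0, 0], [-2.2, -0.8, -2.4, 0, 0, 0], [-2.8, -1.1, -3.3, 0, 0, 0], [-2.8, -1.2, -3.8, 0, 0, 0], [-2.8, -1.2, -4, 0, 0, 0], [-2.8, -1.2, -4, 0, 0, 0], [-2.8, -1.2, -4, 0, 0, 0]]]}}

```text
time_s: 7.4
position: [0.5683, -0.2141, 0.2495]
tool_rot: [[-0.002, 0.266, -0.964], [0.001, -0.964, -0.266], [-1.0, -0.001, 0.002]]
ft_force: [0.3, 0.7, -1.2]
grip_width: 0.0164
```

Run:
```python
from h import *
s=sensors.observe();print(s['position'])
w=get_image('wrist'); p=proj(w,(.651,-.223,.092)); x,y=p.astype(int); print(p)
y0=max(0,y-70);x0=x-90; print(x0,y0); save(w,'w3',[x0,y0,x0+180,y0+140],4)
```

```text
[ 0.56834926 -0.21407888  0.24953029]
[314.99703851 114.36196054]
224 44
```

View pics/w3.png

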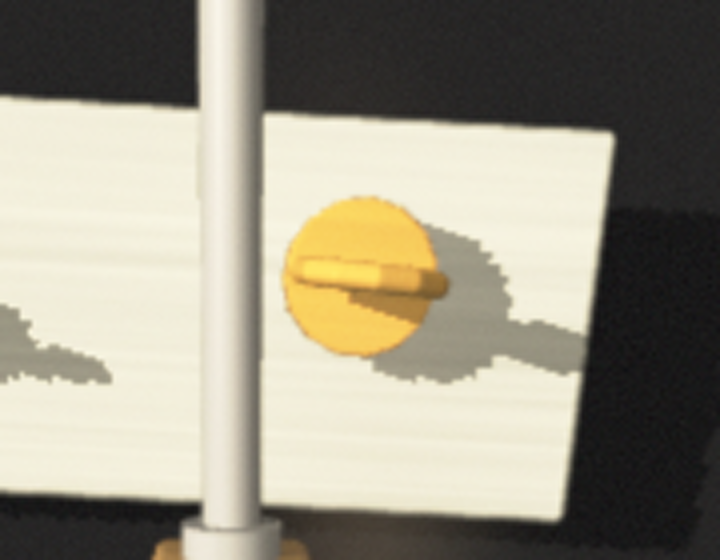

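Run:
```python
from h import *
w=get_image('wrist')
f=lambda a,b,z:onz(w,np.array([a/4+224,b/4+44]),z)
for A,B in(((292,267),(449,284)),((300,257),(445,271)),((292,267),(449,288))):
    a=f(*A,.092);b=f(*B,.092);e=b-a; print((a+b)/2,np.linalg.norm(e),np.degrees(np.arctan2(e[0],-e[1])))
print('disc',f(361,276,.072))
# stand edge yaw from image
a=f(0,97,.05);b=f(613,132,.05);e=b-a;print('stand',np.degrees(np.arctan2(e[0],-e[1])))
r1=f(232,60,.244);r2=f(231,500,.244);print('rod',np.degrees(np.arctan2(*(r1-r2)[[1,0]])),r1,r2)
eye=np.array([.651,-.2235]); y=11; u=np.array([np.cos(np.radians(y)),np.sin(np.radians(y))])
for z in (.18,.098):
  g=eye-u*(.132+.035); print(g,row((*g,z),y))
```

```text
[ 0.65269914 -0.22427489  0.092     ] 0.03644972703498631 9.439806276261141
[ 0.6552064  -0.22395831  0.092     ] 0.033518745522081936 10.07761184786362
[ 0.65228321 -0.22441515  0.092     ] 0.036600268024595234 8.083051973751806
disc [ 0.65259862 -0.22409683  0.072     ]
stand 12.328430060748707
rod 15.244686934065069 [ 0.66477359 -0.18779414  0.244     ] [ 0.61949095 -0.2001351   0.244     ]
[ 0.48706826 -0.2553651 ] [2.804, 0.723, 3.572, 0.738, 0.008, 0.006]
[ 0.48706826 -0.2553651 ] [6.084, 0.725, 3.569, 0.738, 0.008, 0.006]
```

Run:
```python
from h import *
eye=np.array([.6526,-.2242]); y=9.7; u=np.array([np.cos(np.radians(y)),np.sin(np.radians(y))])
g=eye-u*(.132+.035); print(g,row((*g,.098),y))
```

```text
[ 0.48798752 -0.25233773] [6.084, 0.618, 3.501, 0.955, 0.009, 0.006]
```

>>> {"op": "arm_command", "data": {"plan": [[[0, 0.1, 0.6, 0.2, 0, 0], [0.3, 0.3, 1.6, 0.5, 0, 0], [1, 0.5, 2.6, 0.8, 0, 0], [2, 0.6, 3.3, 0.95, 0, 0], [3, 0.62, 3.5, 0.95, 0, 0], [4, 0.62, 3.5, 0.95, 0, 0], [5, 0.62, 3.5, 0.95, 0, 0], [5.7, 0.62, 3.5, 0.95, 0, 0], [6.08, 0.62, 3.5, 0.95, 0, 0], [6.08, 0.62, 3.5, 0.95, 0, 0]]]}}

```text
time_s: 8.5
position: [0.4883, -0.252, 0.0977]
tool_rot: [[-0.002, 0.169, -0.986], [0.001, -0.986, -0.169], [-1.0, -0.002, 0.001]]
ft_force: [-0.0, 0.4, -0.8]
grip_width: 0.0164
```

>>> {"op": "arm_command", "data": {"plan": [[[0, 0, 0, 0, 0, 0], [0, 0, 0, 0, 0, 0], [0, 0, 0, 0, 0, 0]]]}}

```text
time_s: 8.8
position: [0.4892, -0.2522, 0.0993]
tool_rot: [[0.001, 0.17, -0.985], [-0.001, -0.985, -0.17], [-1.0, 0.001, -0.001]]
ft_force: [-0.5, -0.1, -1.2]
grip_width: 0.0167
```

Run:
```python
from h import *
s=sensors.observe();p=np.array(s['position']);print(p,s['ft_force'],np.degrees(np.arctan2(-s['tool_rot'][1][2],-s['tool_rot'][0][2])))
eye=np.array([.6526,-.2242]); y=9.7; u=np.array([np.cos(np.radians(y)),np.sin(np.radians(y))])
print(row((*(eye-u*.167),.098),y), row((*(eye-u*.092),.098),y))
sd=get_image('side'); x,yy=proj(sd,(.64,-.224,.092)).astype(int); tip=p+np.r_[u*.132,-.006]
print(x,yy,'tip',proj(sd,tip),'eye',proj(sd,(*eye,.092))); save(sd,'s4',[x-40,yy-40,x+40,yy+40],6)
```

```text
[ 0.48916043 -0.2521893   0.09933253] [-0.46950237 -0.08667719 -1.21023034] 9.788939900853748
[0.053, -0.002, 0.047, 0.015, -0.009, -0.011] [0.056, 0.002, -2.953, 0.015, -0.009, -0.011]
375 334 tip [366.56367899 340.60731459] eye [382.62138048 332.61841861]
```

View pics/s4.png

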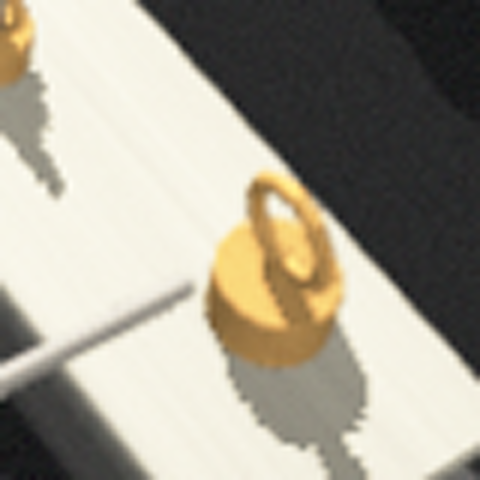

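>>> {"op": "arm_command", "data": {"plan": [[[0.03, 0, -0.2, 0, 0, 0], [0.03, 0, -0.5, 0, 0, 0], [0.03, 0, -0.8, 0, 0, 0], [0.03, 0, -1.1, 0, 0, 0], [0.03, 0, -1.4, 0, 0, 0], [0.03, 0, -1.6, 0, 0, 0], [0.03, 0, -1.7, 0, 0, 0], [0.03, 0, -1.7, 0, 0, 0]]]}}

```text
time_s: 9.65
position: [0.531, -0.2447, 0.0977]
tool_rot: [[-0.0, 0.17, -0.985], [0.0, -0.985, -0.17], [-1.0, -0.0, 0.0]]
ft_force: [0.0, 0.0, -1.5]
grip_width: 0.0165
```

Run:
```python
from h import *
s=sensors.observe();p=np.array(s['position']);print(p,s['ft_force'])
sd=get_image('side'); save(sd,'s5',[335,294,415,374],6)
eye=np.array([.6526,-.2242]); y=9.7; u=np.array([np.cos(np.radians(y)),np.sin(np.radians(y))])
print(row((*(eye-u*.092),.098),y), 'tip',proj(sd,p+np.r_[u*.132,-.006]))
```

```text
[ 0.53101372 -0.24467     0.09765781] [ 1.31547425e-03  7.26321197e-03 -1.53910790e+00]
[-0.012, 0.014, -1.262, 0.016, 0.002, 0.001] tip [386.551746   330.47484611]
```

View pics/s5.png

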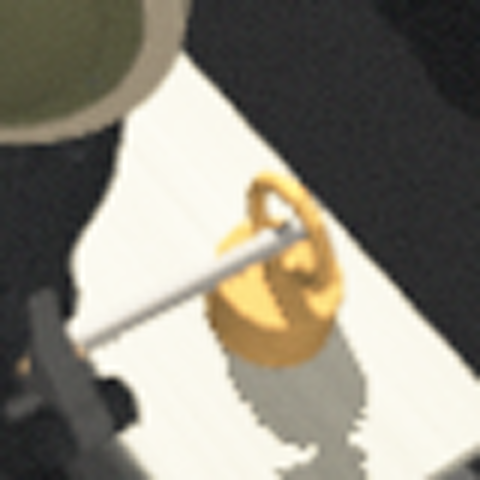

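>>> {"op": "arm_command", "data": {"plan": [[[0, 0, -0.2, 0, 0, 0], [0, 0, -0.45, 0, 0, 0], [0, 0, -0.7, 0, 0, 0], [0, 0, -0.95, 0, 0, 0], [0, 0, -1.15, 0, 0, 0], [0, 0, -1.25, 0, 0, 0], [0, 0, -1.25, 0, 0, 0], [0, 0, -1.25, 0, 0, 0]]], "newtons": 120}}

```text
time_s: 10.5
position: [0.5615, -0.2395, 0.0977]
tool_rot: [[-0.0, 0.17, -0.985], [0.0, -0.985, -0.17], [-1.0, -0.0, 0.0]]
ft_force: [-1.1, 1.6, -0.6]
grip_width: 0.0158
```

>>> {"op": "arm_command", "data": {"plan": [[[-0.05, 0, 0, 0, 0, 0], [-0.1, 0, 0, 0, 0, 0], [-0.15, 0, 0, 0, 0, 0], [-0.2, 0, 0, 0, 0, 0], [-0.25, 0, 0, 0, 0, 0], [-0.3, 0, 0, 0, 0, 0], [-0.35, 0, 0, 0, 0, 0], [-0.4, 0, 0, 0, 0, 0], [-0.45, 0, 0, 0, 0, 0], [-0.5, 0, 0, 0, 0, 0]]]}}

```text
time_s: 11.5
position: [0.5613, -0.2394, 0.1101]
tool_rot: [[-0.001, 0.17, -0.985], [0.0, -0.985, -0.17], [-1.0, -0.001, 0.001]]
ft_force: [0.2, 1.3, -3.5]
grip_width: 0.0158
```

Run:
```python
from h import *
s=sensors.observe();print(s['position'],s['ft_force'],s['wrist_torque'])
sd=get_image('side'); t=get_image('top'); 
f=lambda i:cv2.resize(i,(400,400),interpolation=cv2.INTER_CUBIC)
cv2.imwrite('pics/s6.png',np.hstack([f(sd['img'][284:364,335:415]),f(t['img'][145:225,390:470])])[:,:,::-1])
```

```text
[ 0.56133737 -0.23937738  0.11005187] [ 0.15101048  1.27465642 -3.5166894 ] [-0.03712888  0.22464796 -0.08699139]
```

View pics/s6.png

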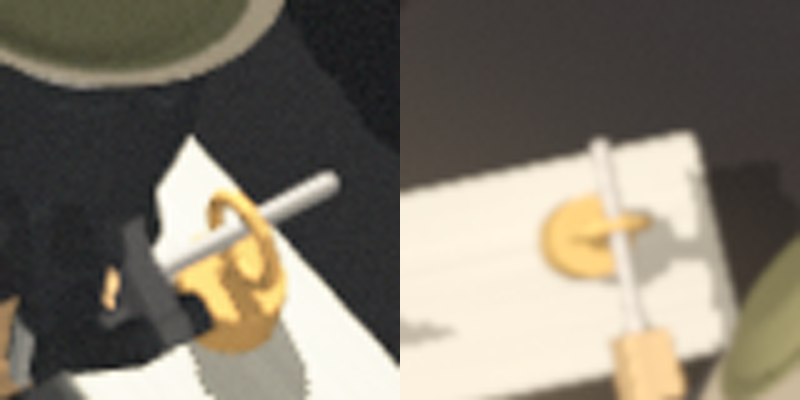

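>>> {"op": "arm_command", "data": {"plan": [[[-0.05, 0, 0, 0, 0, 0], [-0.15, 0, 0, 0, 0, 0], [-0.3, 0, 0, 0, 0, 0], [-0.5, 0, 0, 0, 0, 0], [-0.7, 0, 0, 0, 0, 0], [-0.9, 0, 0, 0, 0, 0], [-1.1, 0, 0, 0, 0, 0], [-1.3, 0, 0, 0, 0, 0], [-1.5, 0, 0, 0, 0, 0], [-1.7, 0, 0, 0, 0, 0]]]}}

```text
time_s: 12.6
position: [0.5615, -0.2395, 0.1532]
tool_rot: [[-0.0, 0.17, -0.985], [0.0, -0.985, -0.17], [-1.0, -0.0, 0.0]]
ft_force: [-0.4, 0.4, -2.8]
grip_width: 0.0163
```

>>> {"op": "arm_command", "data": {"plan": [[[-0.2, 0, 0, 0, 0, 0], [-0.4, 0, 0, 0, 0, 0], [-0.6, 0, 0, 0, 0, 0], [-0.8, 0, 0, 0, 0, 0], [-1, 0, 0, 0, 0, 0], [-1.2, 0, 0, 0, 0, 0], [-1.3, 0, 0, 0, 0, 0], [-1.4, 0, 0, 0, 0, 0], [-1.45, 0, 0, 0, 0, 0], [-1.5, 0, 0, 0, 0, 0]]]}}

```text
time_s: 13.6
position: [0.5615, -0.2394, 0.1902]
tool_rot: [[-0.0, 0.17, -0.985], [0.0, -0.985, -0.17], [-1.0, -0.0, 0.0]]
ft_force: [-0.4, -0.3, -2.9]
grip_width: 0.0158
```

>>> {"op": "arm_command", "data": {"plan": [[[0, 0, 0, 0, 0, 0], [0, 0, 0, 0, 0, 0], [0, 0, 0, 0, 0, 0], [0, 0, 0, 0, 0, 0], [0, 0, 0, 0, 0, 0], [0, 0, 0, 0, 0, 0], [0, 0, 0, 0, 0, 0], [0, 0, 0, 0, 0, 0], [0, 0, 0, 0, 0, 0], [0, 0, 0, 0, 0, 0]]]}}

```text
time_s: 14.6
position: [0.5616, -0.2395, 0.1903]
tool_rot: [[-0.0, 0.17, -0.985], [0.0, -0.985, -0.17], [-1.0, -0.0, 0.0]]
ft_force: [-0.3, 0.5, -2.4]
grip_width: 0.0159
```

Run:
```python
from h import *
s=sensors.observe();p=np.array(s['position']);print(p,s['ft_force'],s['wrist_torque'])
u=-np.array(s['tool_rot'])[:,2]; c=p+[0,0,-.006]
sd=get_image('side'); w=get_image('wrist');t=get_image('top')
for k in(.05,.09,.132): print('side',proj(sd,c+u*k),'top',proj(t,c+u*k),'wrist',proj(w,c+u*k))
x,y=proj(sd,c+u*.1).astype(int); tx,ty=proj(t,c+u*.1).astype(int); print(x,y,tx,ty)
f=lambda i:cv2.resize(i,(400,400),interpolation=cv2.INTER_CUBIC)
cv2.imwrite('pics/s7.png',np.hstack([f(sd['img'][y-40:y+60,x-50:x+50]),f(w['img'][0:200,180:380])])[:,:,::-1])
```

```text
[ 0.56156821 -0.23946701  0.19028844] [-0.29434739  0.52073171 -2.43616174] [-0.09230969  0.18640731  0.00142543]
side [369.82110947 309.96882468] top [452.05024355 205.7965984 ] wrist [281.61757189 175.26021249]
side [390.64308747 299.73204326] top [448.01905781 185.83831411] wrist [281.51038563  84.60897311]
side [411.5482697 289.4391341] top [443.80836866 165.07053202] wrist [281.37222129 -32.45085636]
395 297 447 180
```

View pics/s7.png

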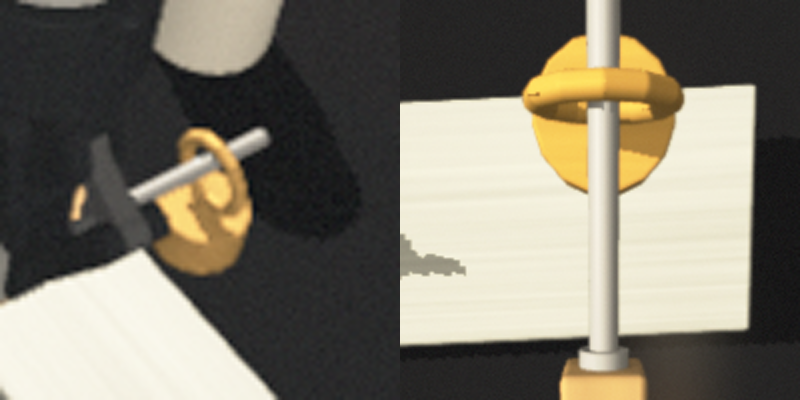

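Run:
```python
from h import *
s=sensors.observe();p=np.array(s['position']);u=-np.array(s['tool_rot'])[:,2]; c=p+[0,0,-.006]
sd=get_image('side'); h=cv2.cvtColor(sd['img'],cv2.COLOR_RGB2HSV)
m=((h[...,1]<60)&(h[...,2]>75)).astype(np.uint8)
pts=[]
for x in list(range(380,389))+list(range(406,411)):
    yl=proj(sd,c+u*.09)[1]-(x-390.64)*.4917; r=np.arange(int(yl)-5,int(yl)+7); r=r[m[r,x]>0]
    if len(r): pts.append((x,r.mean(),len(r)))
print([(a,round(float(b),1),k) for a,b,k in pts]); P=np.array(pts); k=np.polyfit(P[:,0],P[:,1],1); print('slope',k)
for t in(-4,-2,-1,0,1,2):
    d=u*np.cos(np.radians(t))+np.r_[0,0,np.sin(np.radians(t))]; a,b=proj(sd,c+d*.05),proj(sd,c+d*.132); print(t,(b-a)[1]/(b-a)[0],b)
b=[get_image('wrist')['img'] for _ in range(8)]; print([float(np.abs(b[0].astype(int)-i).mean()) for i in b[1:]])
```

```text
[(380, 305.0, 5), (381, 304.5, 6), (382, 304.0, 5), (383, 304.0, 7), (384, 303.0, 5), (385, 302.0, 5), (386, 302.0, 5), (387, 301.0, 5), (388, 301.0, 5), (406, 292.5, 6), (407, 292.5, 6), (408, 291.5, 6), (409, 291.5, 6), (410, 291.0, 5)]
slope [-4.66431227e-01  4.82071859e+02]
-4 -0.44722355559372345 [410.23456513 293.11352815]
-2 -0.4697573243629663 [410.92903093 291.26157038]
-1 -0.4809327727404032 [411.24954615 290.34299259]
0 -0.4920569059557777 [411.55198978 289.42968626]
1 -0.5031367903601611 [411.83616819 288.52190764]
2 -0.5141793823197903 [412.10188887 287.61991552]
[1.6363832199546484, 1.7353854875283448, 1.8141510770975056, 1.8889186507936508, 1.9487301587301586, 2.013812358276644, 2.074518140589569]
```

>>> {"op": "arm_command", "data": {"plan": [[[0, 0, 0, 0, 0, 0], [0, 0, 0, 0, 0, 0], [0, 0, 0, 0, 0, 0], [0, 0, 0, 0, 0, 0], [0, 0, 0, 0, 0, 0], [0, 0, 0, 0, 0, 0], [0, 0, 0, 0, 0, 0], [0, 0, 0, 0, 0, 0], [0, 0, 0, 0, 0, 0], [0, 0, 0, 0, 0, 0]]], "newtons": 120}}

```text
time_s: 16.2
position: [0.5616, -0.2395, 0.1903]
tool_rot: [[0.0, 0.17, -0.985], [-0.0, -0.985, -0.17], [-1.0, 0.0, -0.0]]
ft_force: [0.6, -1.0, -3.8]
grip_width: 0.0159
```

```bash
cat >> h.py <<'E'
def check(n=3):
    s=sensors.observe();p=np.array(s['position']);u=-np.array(s['tool_rot'])[:,2]; c=p+np.array(s['tool_rot'])[:,0]*.006
    print(s['time_s'],p,s['ft_force'][2],'tool pitch',np.degrees(np.arcsin(u[2])))
    ul=np.r_[u[:2]/np.hypot(*u[:2]),0]; ts=np.arange(-6,7); S=[]
    for t in ts:
        d=ul*np.cos(np.radians(t))+np.r_[0,0,np.sin(np.radians(t))]; sd=None
        S.append((c+d*.05,c+d*.132))
    W=[]
    for _ in range(n):
        sd=get_image('side'); h=cv2.cvtColor(sd['img'],cv2.COLOR_RGB2HSV); m=(h[...,1]<60)&(h[...,2]>75)
        a,b=proj(sd,S[6][0]),proj(sd,S[6][1]); k0=(b-a)[1]/(b-a)[0]; P=[]
        for x in list(range(int(a[0])+11,int(a[0])+20))+list(range(int(b[0])-5,int(b[0]))):
            r=np.arange(int(a[1]+(x-a[0])*k0)-4,int(a[1]+(x-a[0])*k0)+8); r=r[m[r,x]]
            if len(r): P.append((x,r.mean()))
        k=np.polyfit(*np.array(P).T,1)[0]
        sl=[(proj(sd,B)-proj(sd,A)) for A,B in S]; sl=[v[1]/v[0] for v in sl]
        w=get_image('wrist'); hh=cv2.cvtColor(w['img'],cv2.COLOR_RGB2HSV); mm=cv2.inRange(hh[:200],(12,140,90),(30,255,255)); mm[:, :200]=0; M=cv2.moments(mm); W.append(w['img'].astype(int))
        print('pitch',np.interp(-k,-np.array(sl),ts),'brass',M['m00']/255,M['m10']/M['m00'],M['m01']/M['m00'])
    D=np.abs(W[-1]-W[0]).sum(2); print('diff top/mid/bottom',[float(D[i:i+140].mean()) for i in(0,140,280)])
E
python3 -c "
from h import *
check(6)"
```

```text
16.2 [ 0.56156854 -0.23948229  0.19030319] -3.7945031497765314 tool pitch 0.0005000317936650621
pitch -1.0004670704051954 brass 3845.0 280.969310793238 39.61612483745124
pitch -0.5793771190322035 brass 3862.0 280.95779388917657 38.72061108234075
pitch -0.24183503419800445 brass 3874.0 280.9370160041301 37.819566339700565
pitch -0.24183503419800445 brass 3884.0 280.9822348094748 36.90859938208033
pitch 0.41149183241361537 brass 3903.0 280.94978221880604 36.199846272098384
pitch 0.7738692741702786 brass 3906.0 280.91807475678445 35.43701996927803
diff top/mid/bottom [10.74110969387755, 4.877742346938776, 5.050867346938776]
```

>>> {"op": "arm_command", "data": {"plan": [[[0, 0, 0, 0, 0.12, 0], [0, 0, 0, 0, 0.25, 0], [0, 0, 0, 0, 0.35, 0], [0, 0, 0, 0, 0.35, 0], [0, 0, 0, 0, 0.35, 0], [0, 0, 0, 0, 0.35, 0]]]}}

```text
time_s: 17.4
position: [0.5616, -0.2395, 0.1903]
tool_rot: [[0.036, 0.17, -0.985], [0.006, -0.985, -0.17], [-0.999, 0.0, -0.037]]
ft_force: [-0.2, 0.3, -2.6]
grip_width: 0.0159
```

Run:
```python
from h import *
check(6)
sd=get_image('side'); w=get_image('wrist')
f=lambda i:cv2.resize(i,(400,400),interpolation=cv2.INTER_CUBIC)
import pickle; pickle.dump((sd,w),open('d2.pkl','wb'))
cv2.imwrite('pics/s8.png',np.hstack([f(sd['img'][257:357,345:445]),f(w['img'][0:200,180:380])])[:,:,::-1])
```

```text
17.4 [ 0.56158294 -0.2394905   0.19030148] -2.608218383674925 tool pitch 2.0971786499170837
pitch 3.5267081723744704 brass 3873.0 280.7846630518978 42.4280919184095
pitch 2.820054421686932 brass 3856.0 280.76296680497927 43.62370331950208
pitch 2.371088139293523 brass 3829.0 280.90780882737005 44.891355445285974
pitch 1.875208180919417 brass 3800.0 281.0186842105263 46.34131578947368
pitch 1.3803540642067227 brass 3762.0 280.90616693248273 47.735778841042
pitch 1.063916737873356 brass 3753.0 280.81028510524914 49.13056221689315
diff top/mid/bottom [13.148073979591837, 4.946122448979592, 5.09484693877551]
```

View pics/s8.png

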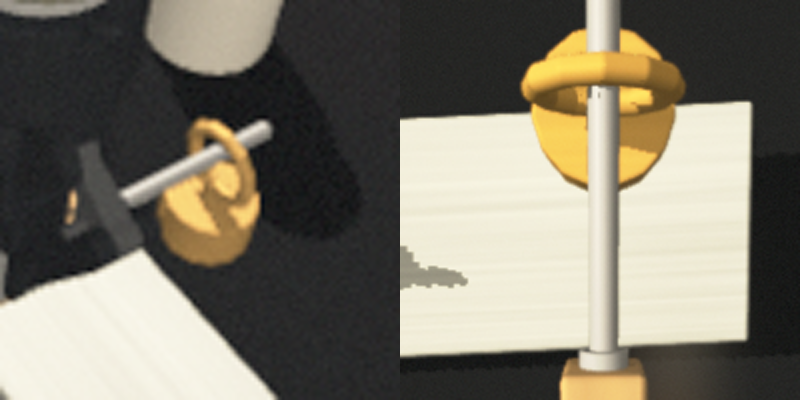

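>>> {"op": "arm_command", "data": {"plan": [[[0, 0, 0, 0, 0, 0], [0, 0, 0, 0, 0, 0], [0, 0, 0, 0, -0.1, 0], [0, 0, 0, 0, -0.2, 0], [0, 0, 0, 0, -0.23, 0], [0, 0, 0, 0, -0.23, 0], [0, 0, 0, 0, -0.23, 0], [0, 0, 0, 0, -0.23, 0]]]}}

```text
time_s: 18.9
position: [0.5615, -0.2395, 0.1903]
tool_rot: [[0.012, 0.17, -0.985], [0.002, -0.985, -0.17], [-1.0, -0.0, -0.013]]
ft_force: [0.3, -0.6, -2.5]
grip_width: 0.0161
```

```bash
python3 -c "
from h import *
check(8)"
```

```text
18.9 [ 0.56153893 -0.23948666  0.19026987] -2.5041247191116027 tool pitch 0.7196405136489014
pitch -1.4204192389673236 brass 3605.0 281.19639389736477 54.098196948682386
pitch -1.4204192389673236 brass 3605.0 281.1464632454924 54.1128987517337
pitch -1.4204192389673236 brass 3603.0 280.94671107410494 54.03774632250902
pitch -1.4204192389673236 brass 3605.0 280.91927877947296 53.940360610263525
pitch -1.4204192389673236 brass 3589.0 281.09361939258844 53.76957369740875
pitch -1.4204192389673236 brass 3591.0 281.18156502367026 53.618212197159565
pitch -1.4204192389673236 brass 3605.0 281.0607489597781 53.53398058252427
pitch -1.4204192389673236 brass 3614.0 280.9659656889873 53.40951853901494
diff top/mid/bottom [5.231836734693878, 4.986556122448979, 5.124936224489796]
```

>>> {"op": "arm_command", "data": {"plan": [[[0, 0, 0, 0, 0.02, 0], [0, 0, 0, 0, 0.02, 0], [0, 0, 0, 0, 0.02, 0], [0, 0, 0, 0, 0.02, 0], [0, 0, 0, 0, 0.02, 0], [0, 0, 0, 0, 0.02, 0], [0, 0, 0, 0, 0.02, 0], [0, 0, 0, 0, 0.02, 0]]]}}

```text
time_s: 20.5
position: [0.5616, -0.2395, 0.1903]
tool_rot: [[0.014, 0.17, -0.985], [0.003, -0.985, -0.17], [-1.0, -0.0, -0.015]]
ft_force: [0.6, 0.3, -3.7]
grip_width: 0.0161
```

Run:
```python
from h import *
check(7)
s=sensors.observe();T=np.array(s['tool_rot']);u=-T[:,2]; c=np.array(s['position'])+T[:,0]*.006
ul=np.r_[u[:2]/np.hypot(*u[:2]),0]
sd=get_image('side'); h=cv2.cvtColor(sd['img'],cv2.COLOR_RGB2HSV); m=((h[...,1]<60)&(h[...,2]>75)).astype(np.uint8)
a,b=proj(sd,c),proj(sd,c+ul*.132); k=(b-a)[1]/(b-a)[0]
for x in range(int(a[0])+22,int(b[0])+3):
    yl=a[1]+(x-a[0])*k; r=np.arange(int(yl)-5,int(yl)+7); q=r[m[r,x]>0]
    print(x,len(q),round(float(q.mean()-yl),1) if len(q) else None,end='; ')
```

```text
20.5 [ 0.56157149 -0.23948569  0.19027936] -3.7014692676522287 tool pitch 0.8386663304630901
pitch -1.4216883587425997 brass 3598.0 281.0161200667037 53.99638688160089
pitch -1.4216883587425997 brass 3608.0 281.04517738359203 54.00360310421286
pitch -1.4216883587425997 brass 3605.0 281.01803051317614 54.05298196948682
pitch -1.4216883587425997 brass 3602.0 281.04553026096613 54.02581898945031
pitch -1.4216883587425997 brass 3598.0 281.02167871039467 54.09811006114508
pitch -1.4216883587425997 brass 3601.0 281.0341571785615 54.131907803387946
pitch -1.4216883587425997 brass 3597.0 281.0492076730609 54.15957742563247
diff top/mid/bottom [4.610229591836735, 4.84108418367347, 5.052602040816327]
364 2 0.7; 365 2 0.2; 366 2 0.7; 367 1 0.7; 368 0 None; 369 0 None; 370 3 -4.9; 371 6 -2.9; 372 8 -2.4; 373 10 -0.9; 374 11 0.1; 375 9 0.6; 376 9 1.1; 377 8 1.1; 378 6 -0.4; 379 5 -0.4; 380 6 -0.5; 381 6 0.0; 382 7 0.0; 383 6 0.0; 384 6 -0.5; 385 5 -0.5; 386 6 -0.5; 387 5 -0.5; 388 6 -0.5; 389 5 -0.5; 390 6 -0.5; 391 5 -0.5; 392 5 -0.1; 393 4 -0.1; 394 5 -0.1; 395 5 -0.6; 396 6 -0.6; 397 5 -0.6; 398 5 -0.1; 399 3 1.4; 400 1 2.9; 401 0 None; 402 2 -2.6; 403 3 -1.6; 404 4 -0.7; 405 6 -0.2; 406 6 0.3; 407 6 -0.2; 408 6 0.3; 409 6 -0.2; 410 6 0.3; 411 5 0.3; 412 3 0.8; 413 0 None;
```

```bash
python3 -c "
from h import *
print(workorder.close_job()); s=sensors.observe(); print(s['time_s'],s['position'])"
```

```text
the job is handed in; nothing more can be done
None
the job is handed in; nothing more can be done
```

I lifted the rod off its rest by the handle and passed it through the larger weight's ring, with the tip about 40–50 mm out on the far side. I then raised the weight and handed the job in at about 22 s while still holding it up. The hand-in gave no verdict.

- **Height:** the weight's underside is about 8 cm above the stand. I worked this out from the arm's height and the ring size and did not measure it directly. The pictures after the lift show the weight hanging clear on the rod.
- **Level:** after the lift the rod sagged slightly and the weight crept along it towards the tip. I tilted the tool up by 0.84° to correct this. In the side view the rod then lay within about 0.5 pixel of a level line, so it is level to under about 0.7°.
- **Stillness:** the remaining creep was about 0.3 pixel/s, roughly 0.1 mm/s, so the weight was almost but not perfectly still.
- **A check that disagreed:** my automatic slope fit kept reading −1.4°. The brass ring and the gripper were spoiling its samples, so I relied on the column-by-column comparison and the near-zero creep instead.
- **Other objects:** the arm stayed well clear of the lens, the canister and the smaller weight. I did not measure their positions again at the end.

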